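# Seal the cork box with its four side clips

### The job

Seal the clear storage box that stands in the wooden holder: first press its lid straight down until it is fully home on the rim, while all four clips are still open, and then fold each of the four side clips down until it snaps shut flat against the box, so that the lid is home and all four clips are shut at the end. The plastic cracks if forced, so never press on the box, lid or clips with more than about 40 N, and leave the glass, the cup, the measure and the loose cork round it standing where they are.

Things in the scene. Friction and masses are not known exactly. Their poses are not given: they have to be found in the camera images.
- holder: Shallow dark wooden holder, 122 mm along its x, 156 mm along its y, 12 mm high, fixed. Origin at the centre of its underside, z up; yaw 0.45 to 0.85 rad, so it stands cornerwise to the robot. The clear box stands in it on a rubber mat, parallel to it, but up to 6 mm off its middle along x and along y: only the holder is measured, the box must be seen or felt.
- lid (a joint): How far (m) the white lid stands above its home on the rim: 0 = fully home, 0.005 to 0.009 at the start; home, its flat top panel (62 x 94 mm) is 86 mm above the holder's origin. Guided straight; a tight seal holds it where it is left. About 12 N straight down, anywhere on top, moves it; it stops firmly at 0. The clips cannot snap while it is not home.
- clip_front (a joint): Angle (rad) of the grey clip at the middle of the box's -x side: 0 = shut, hanging straight down along the wall; 1.57 = straight out, level; 2.3 = slanting up and out. Starts at 1.5 to 2.3. It stays where it is left (hinge friction about 1 N at the free edge). The box walls measure 96 mm along x, 130 mm along y; it does not shift when pushed.
- clip_back (a joint): Angle (rad) of the like clip on the +x side. Each clip is hinged to the lid edge; its pin is level, parallel to its side, 9 mm outside the box wall (57 mm from the box's middle for front and back) and 80 mm above the holder's origin when the lid is home; the pins rise with the lid.
- clip_left (a joint): Angle (rad) of the like clip on the +y side (pin 74 mm from the box's middle). Each clip is a flat flap 44 mm wide, 3 mm thick, 36 mm long, with a rounded 5 mm bar along its free edge.
- clip_right (a joint): Angle (rad) of the like clip on the -y side (pin 74 mm from the box's middle). Each clip, pushed inward from outside near its free edge, meets a catch at about 0.25 and takes 5 to 10 N to pass it at about 0.15; then it snaps to 0 by itself, stops hard and stays. Let go before that, it stays ajar.
- tumbler: Bystander: cut rocks glass, 80 mm across, 92 mm high, near the box's +x +y corner. Origin at the centre of its underside.
- measure: Bystander: double-cone measure, 43 mm across, 84 mm high, near the box's -x -y corner. Origin at the centre of its underside.
- small_cup: Bystander: small silver cup, 48 mm across, 46 mm high, near the box's +x -y corner. Origin at the centre of its underside.
- loose_cork: Bystander: wine cork lying on its side, 23 mm thick, 45 mm long, near the box's -x +y corner. Origin at the centre of its underside.

How it is judged:
On the way:
1. the lid is pressed home (within 1.5 mm) while all four clips are still open (more than 0.5 rad) (value of joint lid below 0.0015 m and value of joint each of clip_front, clip_back, clip_left, clip_right above 0.5 rad), for 0.1 s.
At the end, for the whole second after the job is handed in: The lid is home within 1.5 mm and all four clips are snapped shut (each within 0.08 rad of hanging straight down) (value of joint lid below 0.0015 m and value of joint each of clip_front, clip_back, clip_left, clip_right below 0.08 rad); the robot touches nothing.
It fails at once if the box, lid or a clip is pressed with more than 45 N (contact force between any of the fingers, the arm and holder above 45 N).
It fails at once if a bystander is pushed more than 20 mm or tipped over (distance of any of tumbler, measure, small_cup, loose_cork from where it was at the start of the episode above 0.02 m or angle between any of tumbler, measure, small_cup's own z axis and vertical above 0.5 rad).
It also fails if it takes over 58 s, if anything falls off the work surface, if the arm or the gripper's body presses on something with over 40 N, if the wrist force passes 120 N, or if a joint passes its speed limit or range.

### The arm

A 6-joint arm with a two-finger parallel gripper is mounted at the origin on a cart in front of the work surface, level with it; the furniture and walls round the work are solid. World frame = base frame: x ahead of the robot, y to its left, z up, the work surface at z = 0. Lengths are in m, angles in rad, forces in N, time in s.
With the tool pointing down it reaches from about 0.325 to 0.775 m from the base axis. Payload 9.3 kg.
Tool frame: the origin (TCP) lies at the very end of the fingers, on their centre line; the grasp point (between the pads) lies 19 mm behind it; z points along the fingers, y is the line along which they close (so a half turn about z gives the same grasp; the last joint's range is limited). The gripper opens to 85 mm and grips with 20 to 120 N. Pads are 22 mm wide; open, the fingers measure 114 mm over their backs; the gripper's body (76 mm by 85 mm) begins 54 mm behind the grasp point. The pads swing forward as they close: fully open they stand 13 mm farther back than shut.
Start: joints at [1.007, 0.259, 0.021, 1.334, 0, 1.418], TCP at [0.22, 0.504, 0.231] pointing down, gripper open.
Joint ranges: [-3.04, 3.04], [-0.91, 1.82], [-1.04, 1.36], [-1.92, 1.95], [-1.52, 1.45], [-3.14, 3.14]. Speed limits (rad/s): [2.22, 2.22, 2.79, 3.14, 3.14, 3.14].

### API

Orientations are given as a unit quaternion [w, x, y, z].
In Python, from cell import * gives the robot as it stands.
- The arm moves only by the shell command python3 -m inch 'ROWS' [OPENING]. ROWS is JSON, a list of rows, each a list of 2 entries, a list of its own where there are three numbers: the shift along the tool's x, y, z in units of 0.15 m (1.0 is 0.15 m), then the turn, a rotation vector about the tool's x, y, z in units of 2 rad (1.0 is 2 rad). A call has 1 to 8 rows; each row is the pose to reach, as a shift and turn from the pose commanded when the call began, along the tool's axes at that moment; what a row does not reach only later rows make up. A row lasts 1/8 s, in which the tool goes at most 62.5 mm and 10.7 degrees, less where a joint would pass 70% of its speed; a pose out of reach is approached as far as the arm can. A call with a number of a shift or a turn outside -1 to 1 is refused whole. A call with a gripper value outside its range is refused whole. OPENING is the gripper's target within -1 to 1 (shut at 1, half-way at 0, fully open at -1), set as the call begins (- or left out, the last holds). The fingers move at their own pace and stop on an object; the grip force is fixed at half the most. Time passes only in rows, so rows that repeat a pose let the fingers close. It gives the time, the measured TCP pose, the force, the opening and the grip force at its end, in the units of the state.
- get_state(): the state, without advancing time (a new reading comes with each control period).
- grab_frame(name): name is "side" or "top"; returns the picture (420x560x3 uint8, red, green, blue); there is no depth.
- get_calibration(name): a dict with "fx", "fy", "cx", "cy" (pixels), "cam_to_world" (4x4, takes a point from camera to world coordinates). Camera axes: x right, y down, z forward; pixel columns grow to the right and rows downward; lengths in m; the calibration is good to about 2 mm. A picture is of the moment at which its call begins. get_calibration takes no time and is no camera call.
- hand_in(): hands the job in; it is judged then, once.
The state is a dict: "time_s": time; "joint_pos": joint angles; "qvel": joint speeds; "joint_torque": joint torques, N m; "eef_pos": TCP position; "ee_rot": TCP orientation; "wrist_force": force on the tool from outside, world axes, zero at the start; "moment": the same for the moment, N m; "finger_gap": opening from 0.0 (shut) to 1.0 (fully open); "gripper_force": force on a finger pad.
Only numpy, scipy, OpenCV 4.12 (cv2) and the standard library are available. Lean on these libraries where they do the work, as an engineer would, in place of code of your own. Each camera call takes 0.05 s, during which the arm holds its last target. There are 200 camera calls.

## Working session

There is one attempt and no reset: what is moved stays moved. The work goes in short steps, Python scripts to look and compute and a shell command to move; the robot and the scene stay as the last step left them, time stands still between calls to the robot, and variables do not carry over. Pictures are saved under pics/ and viewed, at most 10 in all, crops included, and the job is handed in when it is done.

```bash
mkdir -p pics; ls; python3 - <<'E'
from cell import *
import cv2
for n in("side","top"):
    f=grab_frame(n); cv2.imwrite(f"pics/{n}0.png",f[:,:,::-1]); c=get_calibration(n); print(n,c)
s=get_state(); print(s)
E
```

```text
pics
side {'fx': 446.02977269052525, 'fy': 446.02977269052525, 'cx': 272.38582083648225, 'cy': 207.05514457911408, 'cam_to_world': array([[ 0.9288983 , -0.2165494 ,  0.30042354,  0.1963575 ],
       [-0.37000289, -0.50833318,  0.77762153, -0.73625923],
       [-0.01567822, -0.8334889 , -0.55231373,  0.63602192],
       [ 0.        ,  0.        ,  0.        ,  1.        ]])}
top {'fx': 487.54757948774994, 'fy': 487.54757948774994, 'cx': 270.5389750132421, 'cy': 219.37816880498414, 'cam_to_world': array([[-0.01116836, -0.99597983,  0.0888788 ,  0.39535036],
       [-0.99991525,  0.0105292 , -0.00765692,  0.05697329],
       [ 0.00669032, -0.08895678, -0.99601302,  1.30914454],
       [ 0.        ,  0.        ,  0.        ,  1.        ]])}
{'time_s': 0.1, 'joint_pos': array([ 1.00735790e+00,  2.59126481e-01,  2.08720298e-02,  1.33371247e+00,
       -4.63203472e-06,  1.41818243e+00]), 'qvel': array([-9.12190866e-04,  2.55050082e-05,  2.01746059e-03, -1.65742956e-04,
        7.55810096e-04, -3.96116786e-04]), 'joint_torque': array([ 4.55330606e-03, -5.56690943e+01,  3.45072305e+01,  1.15467247e-02,
       -2.21915457e-04, -3.61077525e-06]), 'eef_pos': array([0.21953292, 0.50402329, 0.23074527]), 'ee_rot': array([-2.02934799e-04,  2.03970739e-01,  9.78976810e-01, -5.48996532e-04]), 'wrist_force': array([-0.03220848,  0.00621262,  0.28933126]), 'moment': array([ 0.01081676, -0.05141538,  0.00054764]), 'gripper_force': 0.0, 'finger_gap': 0.9991600898113622}
```

```bash
python3 - <<'E'
import cv2
a=cv2.imread("pics/side0.png");b=cv2.imread("pics/top0.png")
cv2.imwrite("pics/s1.png",cv2.resize(a,(800,600),interpolation=2)); cv2.imwrite("pics/t1.png",cv2.resize(b,(800,600),interpolation=2))
E
```

```text
(no output)
```

View pics/side0.png

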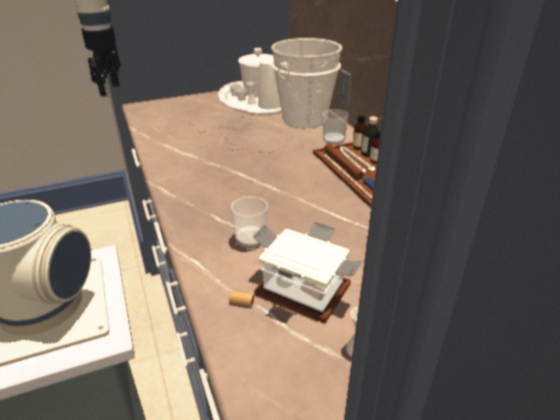

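View pics/top0.png

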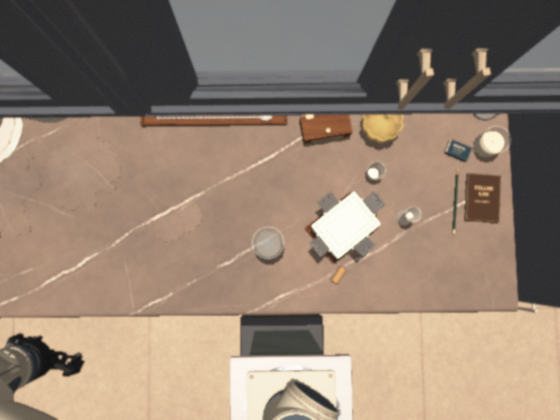

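```bash
python3 - <<'E'
import cv2
a=cv2.imread("pics/side0.png");b=cv2.imread("pics/top0.png")
cv2.imwrite("pics/s2.png",cv2.resize(a[190:340,220:370],(600,600),interpolation=2)); cv2.imwrite("pics/t2.png",cv2.resize(b[150:300,240:440],(800,600),interpolation=2))
E
```

```text
(no output)
```

View pics/s2.png

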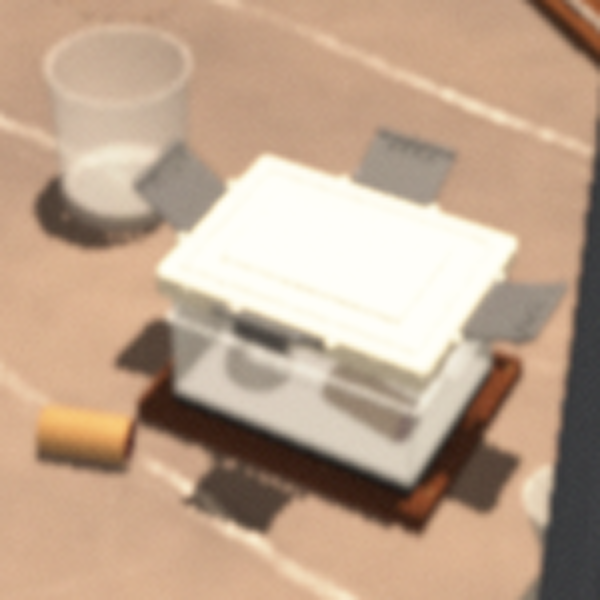

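View pics/t2.png

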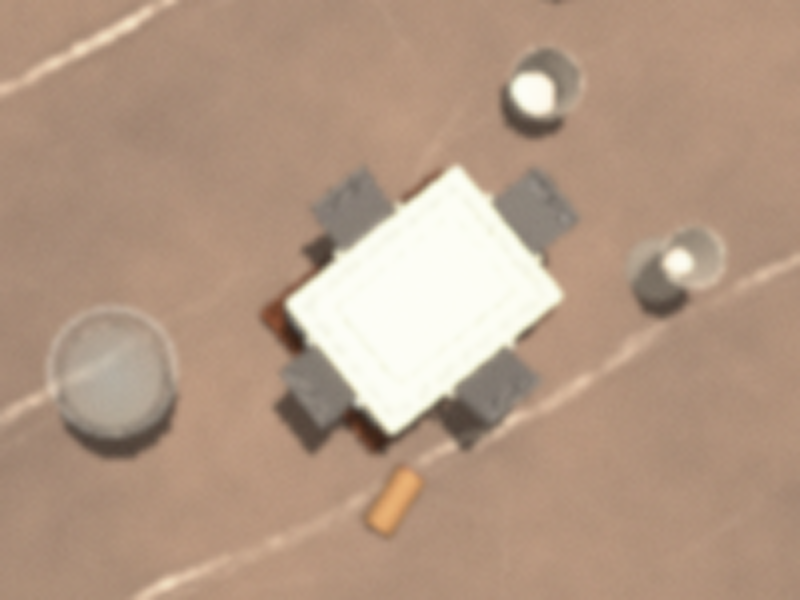

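```bash
cat > h.py <<'E'
from cell import *
import numpy as np
def ray(n,uv,z):
    c=get_calibration(n);M=c["cam_to_world"];u,v=uv
    d=M[:3,:3]@np.array([(u-c["cx"])/c["fx"],(v-c["cy"])/c["fy"],1]);o=M[:3,3]
    return (o+d*(z-o[2])/d[2])
T=lambda u,v,z:ray("top",(240+u/4,150+v/4),z)
S=lambda u,v,z:ray("side",(220+u/4,190+v/4),z)
E
python3 - <<'E'
from h import *
np.set_printoptions(precision=4,suppress=True)
for z in(.085,.092):
  for F,P in((T,[(457,166),(562,295),(391,436),(286,303)]),(S,[(517,240),(425,375),(160,270),(265,155)])):
    Q=np.array([F(*p,z)[:2] for p in P]);print(z,Q.mean(0),[np.linalg.norm(Q[i]-Q[i-1]).round(4) for i in range(4)])
    e=(Q[2]-Q[1])+(Q[3]-Q[0]); f=(Q[0]-Q[1])+(Q[3]-Q[2]); print(np.arctan2(-e[0],e[1]),np.arctan2(f[1],f[0]))
print("tumbler",T(113,380,.04),"cup",T(543,85,.03),"measure",T(676,265,.04),"cork",T(395,500,.01))
print("holder side",S(520,368,.012),S(418,530,.012),S(140,405,.012))
print("holder top",T(262,315,.012),T(380,452,.012))
for n,F,P in (("T",T,dict(front=(514,403),back=(338,190),left=(297,396),right=(560,190))),("S",S,dict(back=(415,142),left=(158,165),right=(545,315)))):
  for k,p in P.items(): print(n,k,F(*p,.087)[:2],F(*p,.11)[:2])
E
```

```text
0.085 [ 0.4886 -0.1426] [np.float64(0.1397), np.float64(0.1047), np.float64(0.1405), np.float64(0.1059)]
0.6671056049415056 0.6553829460042438
0.085 [ 0.4932 -0.1367] [np.float64(0.1406), np.float64(0.108), np.float64(0.1403), np.float64(0.1056)]
0.6435046123611496 0.6688899675349469
0.092 [ 0.4881 -0.1415] [np.float64(0.1389), np.float64(0.1041), np.float64(0.1397), np.float64(0.1053)]
0.6671056049415058 0.655382946004244
0.092 [ 0.4894 -0.1444] [np.float64(0.1388), np.float64(0.1066), np.float64(0.1385), np.float64(0.1043)]
0.6435046123611495 0.668889967534947
tumbler [0.4418 0.0539 0.04  ] cup [ 0.6351 -0.2343  0.03  ] measure [ 0.513  -0.3156  0.04  ] cork [ 0.3613 -0.1322  0.01  ]
holder side [ 0.5785 -0.1726  0.012 ] [ 0.4824 -0.2476  0.012 ] [ 0.3929 -0.1236  0.012 ]
holder top [ 0.485 -0.046  0.012] [ 0.3931 -0.1227  0.012 ]
T front [ 0.4229 -0.197 ] [ 0.4224 -0.1922]
T back [ 0.5585 -0.0895] [ 0.5554 -0.0867]
T left [ 0.4288 -0.0611] [ 0.4281 -0.0588]
T right [ 0.5571 -0.23  ] [ 0.554  -0.2246]
S back [ 0.568  -0.0703] [ 0.5524 -0.0982]
S left [ 0.4371 -0.0367] [ 0.427  -0.0661]
S right [ 0.5608 -0.2141] [ 0.5455 -0.236 ]
```

```bash
python3 -m inch '[[[-1,-0.96,0],[0,0,0.25]],[[-1,-0.96,0],[0,0,0.25]],[[-1,-0.96,0],[0,0,0.25]],[[-1,-0.96,0],[0,0,0.25]],[[-1,-0.96,0],[0,0,0.25]]]' 1; cat >> h.py <<'E'
ey=lambda y:np.array([-np.sin(y),np.cos(y),0]); ex=lambda y:np.array([np.cos(y),np.sin(y),0])
def st(C=(0.4885,-0.143),yaw=.66):
    from scipy.spatial.transform import Rotation as R
    s=get_state();q=s["ee_rot"];r=R.from_quat([q[1],q[2],q[3],q[0]]).as_matrix()
    p=s["eef_pos"];d=np.array([*C,0])-p
    print("t",s["time_s"],"pos",p.round(4),"toolx yaw",(np.arctan2(r[1,0],r[0,0])-np.pi/2).round(4),"tz",r[:,2].round(3))
    print("box coords",(-d@ex(yaw)).round(4),(-d@ey(yaw)).round(4),"F",s["wrist_force"].round(2),"units to centre",(r.T@d/.15).round(3),"gap",s["finger_gap"])
E
python3 -c "
from h import *;st()"
```

```text
time_s: 0.72
eef_pos: [0.3001, 0.3112, 0.2313]
ee_rot: [0.0, 0.441, 0.897, -0.0]
wrist_force: [-0.4, 1.0, -0.3]
finger_gap: -0.001
gripper_force: 0.0
t 0.725 pos [0.3001 0.3112 0.2313] toolx yaw 0.6572 tz [ 0. -0. -1.]
box coords 0.1296 0.4743 F [-0.38  1.04 -0.29] units to centre [-3.164 -0.855  1.542] gap -0.001352512868292389
```

```bash
python3 -m inch '[[[-1,-0.27,0],[0,0,0]],[[-1,-0.27,0],[0,0,0]],[[-1,-0.27,0],[0,0,0]]]' >/dev/null;  python3 -m inch '[[[-1,-0.27,0],[0,0,0]],[[-1,-0.27,0],[0,0,0]],[[-1,-0.27,0],[0,0,0]]]' > /dev/null; python3 -m inch '[[[-1,-0.27,0],[0,0,0]],[[-1,-0.27,0],[0,0,0]],[[-1,-0.27,0],[0,0,0]]]'
python3 -c "
from h import *;st()"
```

```text
time_s: 1.85
eef_pos: [0.481, -0.1195, 0.2305]
ee_rot: [-0.0, 0.44, 0.898, 0.0]
wrist_force: [0.1, 0.0, 0.0]
finger_gap: -0.0
gripper_force: 0.0
t 1.85 pos [ 0.481  -0.1195  0.2305] toolx yaw 0.659 tz [-0.001  0.    -1.   ]
box coords 0.0085 0.0231 F [0.13 0.01 0.  ] units to centre [-0.155 -0.056  1.537] gap -0.0003939355544703242
```

```bash
python3 -m inch '[[[-0.155,-0.055,0.5],[0,0,0]],[[-0.155,-0.055,0.8],[0,0,0]],[[-0.155,-0.055,0.84],[0,0,0]],[[-0.155,-0.055,0.84],[0,0,0]]]'; python3 -m inch '[[[0,0,0.03],[0,0,0]],[[0,0,0.05],[0,0,0]],[[0,0,0.07],[0,0,0]],[[0,0,0.07],[0,0,0]]]'
python3 -c "
from h import *;st()"
```

```text
time_s: 2.35
eef_pos: [0.4881, -0.1406, 0.1064]
ee_rot: [0.0, 0.439, 0.898, 0.0]
wrist_force: [0.4, -0.0, 0.2]
finger_gap: -0.004
gripper_force: 0.0
time_s: 2.85
eef_pos: [0.4873, -0.1411, 0.0949]
ee_rot: [0.0, 0.44, 0.898, -0.0]
wrist_force: [-0.5, -0.1, -0.2]
finger_gap: 0.002
gripper_force: 0.0
t 2.85 pos [ 0.4873 -0.1411  0.0949] toolx yaw 0.66 tz [ 0. -0. -1.]
box coords 0.0002 0.0023 F [-0.47 -0.06 -0.25] units to centre [-0.015 -0.001  0.633] gap 0.0020052517047377157
```

```bash
for i in 1; do python3 -m inch '[[[0,0,0.01],[0,0,0]],[[0,0,0.02],[0,0,0]],[[0,0,0.02],[0,0,0]]]'; done; python3 -m inch '[[[0,0,0.01],[0,0,0]],[[0,0,0.02],[0,0,0]],[[0,0,0.02],[0,0,0]]]'
```

```text
time_s: 3.22
eef_pos: [0.4874, -0.1411, 0.0925]
ee_rot: [0.0, 0.44, 0.898, 0.0]
wrist_force: [-1.8, 0.8, 7.0]
finger_gap: 0.001
gripper_force: 3.7
time_s: 3.6
eef_pos: [0.4874, -0.1412, 0.0896]
ee_rot: [0.0, 0.44, 0.898, 0.0]
wrist_force: [-1.8, 1.4, 8.5]
finger_gap: -0.0
gripper_force: 4.0
```

Contact; the lid is sliding. Continue in small steps.

```bash
python3 -m inch '[[[0,0,0.01],[0,0,0]],[[0,0,0.015],[0,0,0]],[[0,0,0.015],[0,0,0]]]'; python3 -m inch '[[[0,0,0.007],[0,0,0]],[[0,0,0.007],[0,0,0]]]'
```

```text
time_s: 3.98
eef_pos: [0.4874, -0.1411, 0.0873]
ee_rot: [0.0, 0.44, 0.898, 0.0]
wrist_force: [-3.2, 0.3, 9.1]
finger_gap: 0.003
gripper_force: 4.2
time_s: 4.22
eef_pos: [0.4874, -0.1412, 0.0863]
ee_rot: [0.0, 0.44, 0.898, 0.0]
wrist_force: [-1.8, 1.7, 8.1]
finger_gap: 0.003
gripper_force: 4.2
```

```bash
python3 -m inch '[[[0,0,0.005],[0,0,0]],[[0,0,0.005],[0,0,0]]]'
```

```text
time_s: 4.47
eef_pos: [0.4874, -0.1412, 0.0859]
ee_rot: [0.001, 0.44, 0.898, 0.0]
wrist_force: [-3.3, 1.5, 11.8]
finger_gap: 0.004
gripper_force: 6.3
```

```bash
python3 -m inch '[[[0,0,0.005],[0,0,0]],[[0,0,0.005],[0,0,0]]]'; python3 -m inch '[[[0,0,0.004],[0,0,0]],[[0,0,0.004],[0,0,0]]]'
```

```text
time_s: 4.72
eef_pos: [0.4875, -0.1412, 0.0858]
ee_rot: [0.001, 0.44, 0.898, 0.0]
wrist_force: [-5.7, 3.1, 20.3]
finger_gap: 0.001
gripper_force: 10.1
time_s: 4.97
eef_pos: [0.4875, -0.1412, 0.0857]
ee_rot: [0.001, 0.44, 0.898, -0.0]
wrist_force: [-7.4, 3.6, 26.1]
finger_gap: 0.002
gripper_force: 13.1
```

```bash
python3 -m inch '[[[0,0,-0.2],[0,0,0]],[[0,0,-0.4],[0,0,0]],[[0.3,0,-0.4],[0,0,0]],[[0.65,0,-0.4],[0,0,0]],[[0.65,0,-0.4],[0,0,0]]]'; python3 -c "
from h import *;st()
import cv2
f=grab_frame('side')[190:340,220:370,::-1];g=grab_frame('top')[150:300,270:420,::-1]
cv2.imwrite('pics/c1.png',cv2.resize(np.hstack([f,g]),(800,400),interpolation=2))"
```

```text
time_s: 5.6
eef_pos: [0.4254, -0.062, 0.1437]
ee_rot: [-0.0, 0.439, 0.899, 0.0]
wrist_force: [0.2, -0.7, 0.1]
finger_gap: -0.002
gripper_force: 0.0
t 5.6 pos [ 0.4254 -0.062   0.1437] toolx yaw 0.662 tz [-0.  0. -1.]
box coords -0.0002 0.1027 F [ 0.16 -0.75  0.09] units to centre [-0.685  0.     0.958] gap -0.00225343715281376
```

View pics/c1.png

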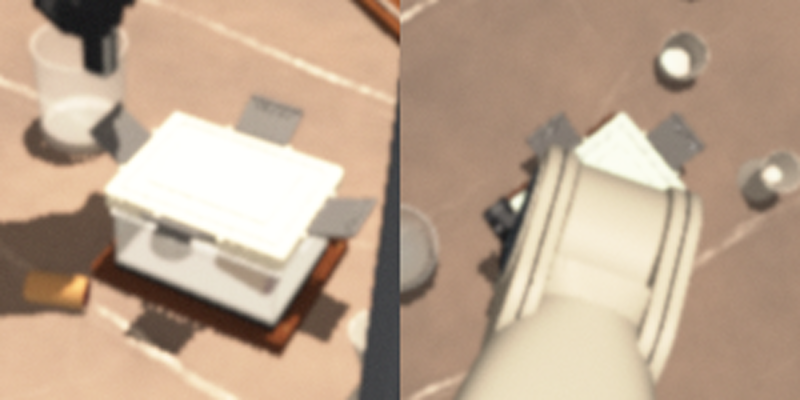

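```bash
python3 -m inch '[[[-0.018,0,0.1],[0,0,0]],[[-0.018,0,0.2],[0,0,0]],[[-0.018,0,0.27],[0,0,0]],[[-0.018,0,0.33],[0,0,0]]]'; python3 -m inch '[[[0,0,0.06],[0,0,0]],[[0,0,0.12],[0,0,0]],[[0,0,0.18],[0,0,0]],[[0,0,0.18],[0,0,0]]]'
```

```text
time_s: 6.2
eef_pos: [0.4295, -0.0666, 0.0934]
ee_rot: [-0.0, 0.44, 0.898, 0.0]
wrist_force: [0.1, -0.9, 0.2]
finger_gap: 0.002
gripper_force: 0.4
time_s: 6.7
eef_pos: [0.4287, -0.066, 0.0662]
ee_rot: [-0.001, 0.44, 0.898, -0.0]
wrist_force: [0.1, -0.5, -0.0]
finger_gap: -0.0
gripper_force: 0.0
```

```bash
python3 -m inch '[[[0,0,0.05],[0,0,0]],[[0,0,0.11],[0,0,0]],[[0,0,0.11],[0,0,0]]]'; python3 -m inch '[[[-0.015,0,0],[0,0,0]],[[-0.03,0,0],[0,0,0]],[[-0.03,0,0],[0,0,0]]]';python3 -m inch '[[[-0.01,0,0],[0,0,0]],[[-0.015,0,0],[0,0,0]],[[-0.015,0,0],[0,0,0]]]'
```

```text
time_s: 7.08
eef_pos: [0.4287, -0.0661, 0.0496]
ee_rot: [-0.001, 0.44, 0.898, -0.0]
wrist_force: [0.6, -0.7, 0.1]
finger_gap: 0.004
gripper_force: 0.0
time_s: 7.45
eef_pos: [0.4308, -0.0687, 0.0498]
ee_rot: [-0.002, 0.44, 0.898, 0.001]
wrist_force: [-2.8, 5.7, -1.7]
finger_gap: -0.001
gripper_force: 2.9
time_s: 7.82
eef_pos: [0.4316, -0.0699, 0.0496]
ee_rot: [-0.002, 0.439, 0.898, 0.001]
wrist_force: [-3.5, 8.3, -3.3]
finger_gap: -0.0
gripper_force: 3.9
```

```bash
python3 -m inch '[[[-0.007,0,0],[0,0,0]],[[-0.014,0,0],[0,0,0]],[[-0.014,0,0],[0,0,0]]]';python3 -m inch '[[[-0.007,0,0],[0,0,0]],[[-0.014,0,0],[0,0,0]],[[-0.014,0,0],[0,0,0]]]'
```

```text
time_s: 8.2
eef_pos: [0.4346, -0.0732, 0.0503]
ee_rot: [-0.0, 0.44, 0.898, -0.0]
wrist_force: [-0.7, 0.1, -0.4]
finger_gap: 0.003
gripper_force: 0.3
time_s: 8.57
eef_pos: [0.4348, -0.0736, 0.0504]
ee_rot: [-0.001, 0.44, 0.898, 0.001]
wrist_force: [-7.0, 9.4, 4.2]
finger_gap: 0.004
gripper_force: 5.4
```

```bash
python3 -m inch '[[[0.08,0,0],[0,0,0]],[[0.1,0,-0.3],[0,0,0]],[[0.1,0,-0.66],[0,0,0]],[[-0.1,0.1,-0.66],[0,0,0]],[[-0.4,0.4,-0.66],[0,0,0]],[[-0.57,0.57,-0.66],[0,0,0]],[[-0.57,0.57,-0.66],[0,0,0]]]'; python3 -c "
from h import *;st()"
```

```text
time_s: 9.45
eef_pos: [0.558, -0.0904, 0.1488]
ee_rot: [0.0, 0.44, 0.898, -0.0]
wrist_force: [-1.0, 0.3, -0.2]
finger_gap: -0.0
gripper_force: 0.0
t 9.45 pos [ 0.558  -0.0904  0.1488] toolx yaw 0.6601 tz [ 0.001 -0.001 -1.   ]
box coords 0.0871 -0.001 F [-1.01  0.33 -0.25] units to centre [ 0.008 -0.581  0.992] gap -0.00038497396575257545
```

```bash
python3 -m inch '[[[0.007,-0.015,0.12],[0,0,0]],[[0.007,-0.015,0.24],[0,0,0]],[[0.007,-0.015,0.32],[0,0,0]],[[0.007,-0.015,0.4],[0,0,0]]]'; python3 -m inch '[[[0,0,0.07],[0,0,0]],[[0,0,0.14],[0,0,0]],[[0,0,0.14],[0,0,0]]]';  python3 -m inch '[[[0,0,0.06],[0,0,0]],[[0,0,0.12],[0,0,0]],[[0,0,0.12],[0,0,0]]]'; python3 -c "
from h import *;st()"
```

```text
time_s: 9.95
eef_pos: [0.5533, -0.0905, 0.0894]
ee_rot: [0.0, 0.44, 0.898, 0.0]
wrist_force: [-0.3, 0.5, 0.4]
finger_gap: -0.003
gripper_force: 0.4
time_s: 10.32
eef_pos: [0.5531, -0.0904, 0.0676]
ee_rot: [-0.001, 0.44, 0.898, -0.0]
wrist_force: [-0.0, 0.0, 1.1]
finger_gap: 0.0
gripper_force: 0.0
time_s: 10.7
eef_pos: [0.553, -0.0903, 0.0495]
ee_rot: [-0.001, 0.44, 0.898, -0.0]
wrist_force: [-0.3, 0.4, -0.1]
finger_gap: 0.004
gripper_force: 0.0
t 10.7 pos [ 0.553  -0.0903  0.0495] toolx yaw 0.66 tz [-0.001  0.    -1.   ]
box coords 0.0832 0.0021 F [-0.28  0.43 -0.12] units to centre [-0.014 -0.554  0.33 ] gap 0.0036772861612409144
```

```bash
python3 -m inch '[[[0,-0.015,0],[0,0,0]],[[0,-0.03,0],[0,0,0]],[[0,-0.03,0],[0,0,0]]]';python3 -m inch '[[[0,-0.01,0],[0,0,0]],[[0,-0.015,0],[0,0,0]],[[0,-0.015,0],[0,0,0]]]';  python3 -c "
from h import *;st()"
```

```text
time_s: 11.08
eef_pos: [0.5501, -0.0932, 0.0506]
ee_rot: [0.0, 0.44, 0.898, 0.0]
wrist_force: [2.7, 1.8, -0.8]
finger_gap: 0.002
gripper_force: 1.6
time_s: 11.45
eef_pos: [0.5496, -0.0936, 0.0506]
ee_rot: [0.001, 0.439, 0.898, 0.002]
wrist_force: [9.2, 8.8, -4.8]
finger_gap: 0.001
gripper_force: 5.2
t 11.45 pos [ 0.5496 -0.0936  0.0506] toolx yaw 0.6609 tz [ 0.003  0.002 -1.   ]
box coords 0.0785 0.0016 F [ 9.17  8.81 -4.82] units to centre [-0.01  -0.525  0.335] gap 0.0009262474824539297
```

```bash
python3 -m inch '[[[0,-0.006,0],[0,0,0]],[[0,-0.006,0],[0,0,0]]]';python3 -m inch '[[[0,-0.006,0],[0,0,0]],[[0,-0.006,0],[0,0,0]]]';  python3 -c "
from h import *;st()"
```

```text
time_s: 11.7
eef_pos: [0.5492, -0.094, 0.0505]
ee_rot: [0.001, 0.439, 0.898, 0.002]
wrist_force: [9.8, 8.7, -6.2]
finger_gap: 0.001
gripper_force: 6.1
time_s: 11.95
eef_pos: [0.5486, -0.0944, 0.0504]
ee_rot: [0.001, 0.439, 0.898, 0.002]
wrist_force: [11.3, 9.1, -8.4]
finger_gap: -0.003
gripper_force: 6.7
t 11.95 pos [ 0.5486 -0.0944  0.0504] toolx yaw 0.6614 tz [ 0.004  0.003 -1.   ]
box coords 0.0773 0.0016 F [11.26  9.06 -8.4 ] units to centre [-0.01  -0.517  0.334] gap -0.0029659027463165813
```

```bash
python3 -m inch '[[[0,-0.008,0],[0,0,0]],[[0,-0.008,0],[0,0,0]]]';python3 -m inch '[[[0,-0.006,0],[0,0,0]],[[0,-0.006,0],[0,0,0]]]';  python3 -c "
from h import *;st()"
```

```text
time_s: 12.2
eef_pos: [0.5464, -0.0961, 0.0504]
ee_rot: [0.0, 0.44, 0.898, 0.001]
wrist_force: [5.8, 5.4, -1.9]
finger_gap: 0.003
gripper_force: 3.8
time_s: 12.45
eef_pos: [0.5463, -0.0962, 0.0505]
ee_rot: [0.001, 0.439, 0.898, 0.001]
wrist_force: [8.8, 7.6, -4.7]
finger_gap: -0.003
gripper_force: 5.7
t 12.45 pos [ 0.5463 -0.0962  0.0505] toolx yaw 0.6609 tz [ 0.003  0.002 -1.   ]
box coords 0.0744 0.0016 F [ 8.84  7.56 -4.73] units to centre [-0.01  -0.497  0.335] gap -0.0029261637884000304
```

```bash
python3 -m inch '[[[0,0.08,0],[0,0,0]],[[0,0.1,-0.3],[0,0,0]],[[0,0.1,-0.66],[0,0,0]],[[-0.1,-0.1,-0.66],[0,0,0]],[[-0.4,-0.35,-0.66],[0,0,0]],[[-0.68,-0.5,-0.66],[0,0,0]],[[-0.68,-0.5,-0.66],[0,0,0]]]'; python3 -c "
from h import *;st()"
```

```text
time_s: 13.32
eef_pos: [0.5483, -0.2268, 0.149]
ee_rot: [-0.0, 0.442, 0.897, -0.001]
wrist_force: [0.2, 1.1, -0.0]
finger_gap: -0.002
gripper_force: 0.0
t 13.325 pos [ 0.5483 -0.2268  0.149 ] toolx yaw 0.6562 tz [-0.001 -0.001 -1.   ]
box coords -0.0041 -0.1029 F [ 0.21  1.07 -0.04] units to centre [0.686 0.026 0.993] gap -0.0016938717663219057
```

```bash
python3 -m inch '[[[0.018,0.014,0.12],[0,0,0]],[[0.018,0.014,0.24],[0,0,0]],[[0.018,0.014,0.32],[0,0,0]],[[0.018,0.014,0.4],[0,0,0]]]'; python3 -m inch '[[[0,0,0.07],[0,0,0]],[[0,0,0.14],[0,0,0]],[[0,0,0.14],[0,0,0]]]';  python3 -m inch '[[[0,0,0.06],[0,0,0]],[[0,0,0.12],[0,0,0]],[[0,0,0.12],[0,0,0]]]'; python3 -c "
from h import *;st()"
```

```text
time_s: 13.82
eef_pos: [0.5486, -0.2199, 0.0891]
ee_rot: [0.0, 0.44, 0.898, -0.0]
wrist_force: [1.0, -0.4, 1.7]
finger_gap: -0.002
gripper_force: 0.7
time_s: 14.2
eef_pos: [0.5479, -0.22, 0.0675]
ee_rot: [-0.001, 0.44, 0.898, 0.0]
wrist_force: [0.5, 0.2, 0.2]
finger_gap: -0.002
gripper_force: 0.0
time_s: 14.58
eef_pos: [0.5478, -0.22, 0.0494]
ee_rot: [-0.001, 0.44, 0.898, 0.0]
wrist_force: [-0.3, -0.3, 0.4]
finger_gap: -0.003
gripper_force: 0.0
t 14.575 pos [ 0.5478 -0.22    0.0494] toolx yaw 0.66 tz [-0.001  0.001 -1.   ]
box coords -0.0003 -0.0972 F [-0.35 -0.27  0.39] units to centre [0.647 0.002 0.331] gap -0.002899074978751632
```

```bash
python3 -m inch '[[[0.015,0,0],[0,0,0]],[[0.03,0,0],[0,0,0]],[[0.03,0,0],[0,0,0]]]';python3 -m inch '[[[0.01,0,0],[0,0,0]],[[0.015,0,0],[0,0,0]],[[0.015,0,0],[0,0,0]]]';  python3 -m inch '[[[0.008,0,0],[0,0,0]],[[0.008,0,0],[0,0,0]]]'; python3 -c "
from h import *;st()"
```

```text
time_s: 14.95
eef_pos: [0.5455, -0.2165, 0.0506]
ee_rot: [0.0, 0.44, 0.898, -0.0]
wrist_force: [1.3, 0.5, -0.2]
finger_gap: -0.002
gripper_force: 0.1
time_s: 15.32
eef_pos: [0.5449, -0.2157, 0.0506]
ee_rot: [0.001, 0.44, 0.898, -0.0]
wrist_force: [2.5, -4.3, -2.6]
finger_gap: 0.001
gripper_force: 2.3
time_s: 15.58
eef_pos: [0.5445, -0.2151, 0.0507]
ee_rot: [0.001, 0.44, 0.898, -0.001]
wrist_force: [5.3, -6.1, -2.9]
finger_gap: 0.002
gripper_force: 3.3
t 15.575 pos [ 0.5445 -0.2151  0.0507] toolx yaw 0.6595 tz [ 0.002 -0.002 -1.   ]
box coords -0.0 -0.0913 F [ 5.32 -6.12 -2.91] units to centre [ 0.61  -0.     0.336] gap 0.0020422880969336193
```

```bash
python3 -m inch '[[[0.01,0,0],[0,0,0]],[[0.01,0,0],[0,0,0]]]';python3 -m inch '[[[0.008,0,0],[0,0,0]],[[0.008,0,0],[0,0,0]]]';  python3 -m inch '[[[0.006,0,0],[0,0,0]],[[0.006,0,0],[0,0,0]]]'; python3 -c "
from h import *;st()"
```

```text
time_s: 15.82
eef_pos: [0.5438, -0.2142, 0.0507]
ee_rot: [0.002, 0.44, 0.898, -0.001]
wrist_force: [5.5, -6.0, -4.1]
finger_gap: -0.002
gripper_force: 3.9
time_s: 16.08
eef_pos: [0.5431, -0.2133, 0.0506]
ee_rot: [0.002, 0.44, 0.898, -0.001]
wrist_force: [5.8, -6.9, -3.7]
finger_gap: 0.0
gripper_force: 4.1
time_s: 16.32
eef_pos: [0.5417, -0.2116, 0.0505]
ee_rot: [0.001, 0.44, 0.898, -0.0]
wrist_force: [3.5, -2.1, -2.5]
finger_gap: 0.006
gripper_force: 1.9
t 16.325 pos [ 0.5417 -0.2116  0.0505] toolx yaw 0.6597 tz [ 0.001 -0.001 -1.   ]
box coords -0.0 -0.0869 F [ 3.46 -2.05 -2.47] units to centre [0.579 0.    0.336] gap 0.005621195467855307
```

```bash
python3 -m inch '[[[0.006,0,0],[0,0,0]],[[0.006,0,0],[0,0,0]]]'; python3 -m inch '[[[-0.08,0,0],[0,0,0]],[[-0.1,0,-0.3],[0,0,0]],[[-0.1,0,-0.66],[0,0,0]],[[0.1,-0.1,-0.66],[0,0,0]],[[0.4,-0.4,-0.66],[0,0,0]],[[0.575,-0.57,-0.66],[0,0,0]],[[0.575,-0.57,-0.66],[0,0,0]]]'; python3 -c "
from h import *;st()"
```

```text
time_s: 16.58
eef_pos: [0.5406, -0.2102, 0.0504]
ee_rot: [-0.0, 0.44, 0.898, 0.0]
wrist_force: [0.4, -0.6, -0.1]
finger_gap: -0.001
gripper_force: 0.9
time_s: 17.45
eef_pos: [0.4184, -0.1944, 0.15]
ee_rot: [-0.0, 0.44, 0.898, -0.0]
wrist_force: [0.2, 0.0, 0.8]
finger_gap: -0.002
gripper_force: 0.0
t 17.45 pos [ 0.4184 -0.1944  0.15  ] toolx yaw 0.6589 tz [-0.  0. -1.]
box coords -0.0869 0.0024 F [0.18 0.01 0.81] units to centre [-0.015  0.579  1.   ] gap -0.0015703520711685774
```

```bash
python3 -m inch '[[[-0.01,0.015,0.12],[0,0,0]],[[-0.01,0.015,0.24],[0,0,0]],[[-0.01,0.015,0.32],[0,0,0]],[[-0.01,0.015,0.4],[0,0,0]]]'; python3 -m inch '[[[0,0,0.07],[0,0,0]],[[0,0,0.14],[0,0,0]],[[0,0,0.14],[0,0,0]]]';  python3 -m inch '[[[0,0,0.06],[0,0,0]],[[0,0,0.12],[0,0,0]],[[0,0,0.12],[0,0,0]]]'; python3 -c "
from h import *;st()"
```

```text
time_s: 17.95
eef_pos: [0.4235, -0.1949, 0.089]
ee_rot: [0.0, 0.44, 0.898, -0.0]
wrist_force: [-0.6, -1.0, 1.2]
finger_gap: 0.003
gripper_force: 0.7
time_s: 18.32
eef_pos: [0.4226, -0.1941, 0.0676]
ee_rot: [-0.001, 0.44, 0.898, 0.0]
wrist_force: [0.3, 0.2, -0.3]
finger_gap: 0.001
gripper_force: 0.0
time_s: 18.7
eef_pos: [0.4224, -0.1941, 0.0496]
ee_rot: [-0.001, 0.44, 0.898, 0.0]
wrist_force: [0.2, -0.4, 0.1]
finger_gap: -0.0
gripper_force: 0.0
t 18.7 pos [ 0.4224 -0.1941  0.0496] toolx yaw 0.66 tz [-0.001  0.001 -1.   ]
box coords -0.0836 0.0001 F [ 0.23 -0.43  0.08] units to centre [-0.001  0.557  0.33 ] gap -0.00020298418808738558
```

```bash
python3 -m inch '[[[0,0.015,0],[0,0,0]],[[0,0.03,0],[0,0,0]],[[0,0.03,0],[0,0,0]]]';python3 -m inch '[[[0,0.015,0],[0,0,0]],[[0,0.015,0],[0,0,0]]]';  python3 -m inch '[[[0,0.008,0],[0,0,0]],[[0,0.008,0],[0,0,0]]]'; python3 -m inch '[[[0,0.008,0],[0,0,0]],[[0,0.008,0],[0,0,0]]]'; python3 -c "
from h import *;st()"
```

```text
time_s: 19.08
eef_pos: [0.4266, -0.1916, 0.0504]
ee_rot: [0.0, 0.44, 0.898, -0.0]
wrist_force: [-1.3, -0.4, -0.2]
finger_gap: -0.0
gripper_force: 0.4
time_s: 19.32
eef_pos: [0.4285, -0.1902, 0.0505]
ee_rot: [0.0, 0.44, 0.898, 0.0]
wrist_force: [-1.3, 0.1, -1.4]
finger_gap: -0.002
gripper_force: 0.4
time_s: 19.58
eef_pos: [0.4293, -0.1896, 0.0504]
ee_rot: [0.0, 0.44, 0.898, -0.0]
wrist_force: [-1.9, -1.7, 0.4]
finger_gap: -0.003
gripper_force: 0.6
time_s: 19.82
eef_pos: [0.4299, -0.1891, 0.0503]
ee_rot: [-0.0, 0.44, 0.898, -0.0]
wrist_force: [-4.1, -3.1, -0.8]
finger_gap: -0.0
gripper_force: 2.3
t 19.825 pos [ 0.4299 -0.1891  0.0503] toolx yaw 0.6597 tz [-0.001 -0.001 -1.   ]
box coords -0.0746 -0.0004 F [-4.14 -3.14 -0.82] units to centre [0.003 0.497 0.335] gap -0.00043568890180947756
```

```bash
python3 -m inch '[[[0,0.008,0],[0,0,0]],[[0,0.008,0],[0,0,0]]]';  python3 -m inch '[[[0,0.008,0],[0,0,0]],[[0,0.008,0],[0,0,0]]]'; python3 -m inch '[[[0,0.006,0],[0,0,0]],[[0,0.006,0],[0,0,0]]]'; python3 -c "
from h import *;st()"
```

```text
time_s: 20.08
eef_pos: [0.4302, -0.1887, 0.0502]
ee_rot: [-0.001, 0.44, 0.898, -0.001]
wrist_force: [-6.9, -5.7, -0.9]
finger_gap: -0.002
gripper_force: 4.2
time_s: 20.32
eef_pos: [0.4308, -0.1882, 0.05]
ee_rot: [-0.001, 0.44, 0.898, -0.002]
wrist_force: [-7.9, -8.0, -3.4]
finger_gap: 0.001
gripper_force: 5.1
time_s: 20.58
eef_pos: [0.4312, -0.1879, 0.0499]
ee_rot: [-0.001, 0.44, 0.898, -0.002]
wrist_force: [-10.2, -9.3, -2.8]
finger_gap: 0.001
gripper_force: 6.3
t 20.575 pos [ 0.4312 -0.1879  0.0499] toolx yaw 0.6587 tz [-0.004 -0.002 -1.   ]
box coords -0.0728 -0.0003 F [-10.21  -9.26  -2.79] units to centre [0.003 0.487 0.33 ] gap 0.0007873975867732992
```

```bash
python3 -m inch '[[[0,0.008,0],[0,0,0]],[[0,0.008,0],[0,0,0]]]'; python3 -m inch '[[[0,0.006,0],[0,0,0]],[[0,0.006,0],[0,0,0]]]'; python3 -c "
from h import *;st()"
```

```text
time_s: 20.82
eef_pos: [0.4326, -0.1866, 0.0498]
ee_rot: [-0.001, 0.44, 0.898, -0.001]
wrist_force: [-4.2, -3.8, -3.6]
finger_gap: -0.001
gripper_force: 2.6
time_s: 21.08
eef_pos: [0.4334, -0.1859, 0.05]
ee_rot: [-0.001, 0.44, 0.898, -0.001]
wrist_force: [-6.2, -6.6, -1.9]
finger_gap: -0.002
gripper_force: 4.7
t 21.075 pos [ 0.4334 -0.1859  0.05  ] toolx yaw 0.6593 tz [-0.002 -0.001 -1.   ]
box coords -0.0698 -0.0002 F [-6.22 -6.56 -1.91] units to centre [0.001 0.466 0.332] gap -0.002062344298959534
```

```bash
python3 -m inch '[[[0,0.006,0],[0,0,0]],[[0,0.006,0],[0,0,0]]]'; python3 -m inch '[[[0,-0.1,0],[0,0,0]],[[0,-0.12,-0.3],[0,0,0]],[[0,-0.12,-0.66],[0,0,0]],[[0.3,-0.5,-1],[0,0,0]],[[0.6,-0.5,-1],[0,0,0]],[[0.9,-0.5,-1],[0,0,0]],[[1,-0.5,-1],[0,0,0]],[[1,-0.5,-1],[0,0,0]]]';  python3 -m inch '[[[0.4,0,0],[0,0,0]],[[0.8,0,0],[0,0,0]],[[1,0,0],[0,0,0]],[[1,0,0],[0,0,0]]]'; python3 -c "
from h import *;st()
import cv2
f=grab_frame('side')[190:340,220:370,::-1];g=grab_frame('top')[150:300,270:420,::-1]
cv2.imwrite('pics/c2.png',cv2.resize(np.hstack([f,g]),(800,400),interpolation=2))"
```

```text
time_s: 21.32
eef_pos: [0.4335, -0.1859, 0.0501]
ee_rot: [-0.001, 0.44, 0.898, -0.002]
wrist_force: [-10.6, -9.8, -0.7]
finger_gap: 0.003
gripper_force: 7.2
time_s: 22.32
eef_pos: [0.2841, -0.1123, 0.2008]
ee_rot: [0.001, 0.439, 0.898, 0.0]
wrist_force: [0.3, -0.1, -0.9]
finger_gap: -0.002
gripper_force: 0.0
time_s: 22.82
eef_pos: [0.1922, 0.0065, 0.2007]
ee_rot: [0.001, 0.439, 0.899, 0.0]
wrist_force: [0.4, 0.2, 0.2]
finger_gap: 0.002
gripper_force: 0.0
t 22.825 pos [0.1922 0.0065 0.2007] toolx yaw 0.6625 tz [ 0.001 -0.    -1.   ]
box coords -0.1424 0.2998 F [0.36 0.17 0.23] units to centre [-2.     0.943  1.341] gap 0.001707527664316148
```

View pics/c2.png

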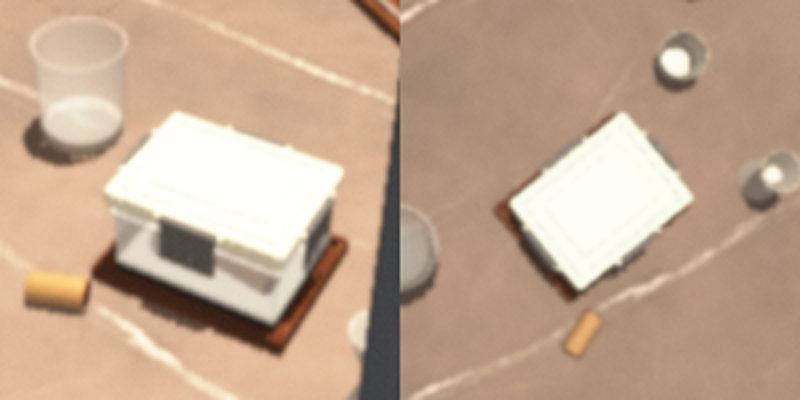

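```bash
python3 -m inch '[[[-0.4,0.15,0],[0,0,0]],[[-0.8,0.3,0],[0,0,0]],[[-1,0.35,0],[0,0,0]],[[-1,0.35,0],[0,0,0]]]' >/dev/null;  python3 -m inch '[[[-0.4,0.15,0],[0,0,0]],[[-0.8,0.3,0],[0,0,0]],[[-1,0.35,0],[0,0,0]],[[-1,0.35,0],[0,0,0]]]' >/dev/null;  python3 -m inch '[[[-0.4,0.15,0],[0,0,0]],[[-0.66,0.25,0],[0,0,0]],[[-0.66,0.25,0],[0,0,0]],[[-0.66,0.25,0],[0,0,0]]]'; python3 -c "
from h import *;st()"
```

```text
time_s: 24.42
eef_pos: [0.5482, -0.2213, 0.2001]
ee_rot: [-0.001, 0.44, 0.898, 0.0]
wrist_force: [-0.8, -0.0, -0.4]
finger_gap: 0.003
gripper_force: 0.0
t 24.425 pos [ 0.5482 -0.2213  0.2001] toolx yaw 0.6599 tz [-0.001  0.001 -1.   ]
box coords -0.0009 -0.0984 F [-0.84 -0.02 -0.42] units to centre [0.654 0.006 1.335] gap 0.0028370065087906203
```

```bash
python3 -m inch '[[[0,0,0.3],[0,0,0]],[[0,0,0.6],[0,0,0]],[[0,0,0.85],[0,0,0]],[[0,0,1],[0,0,0]],[[0,0,1],[0,0,0]]]'; python3 -m inch '[[[0.03,0,0],[0,0,0]],[[0.05,0,0],[0,0,0]],[[0.065,0,0],[0,0,0]],[[0.065,0,0],[0,0,0]]]'; python3 -c "
from h import *;st()"; python3 -m inch '[[[0.01,0,0],[0,0,0]],[[0.01,0,0],[0,0,0]]]'; python3 -m inch '[[[0.01,0,0],[0,0,0]],[[0.01,0,0],[0,0,0]]]'; python3 -c "
from h import *;st()"
```

```text
time_s: 25.05
eef_pos: [0.5474, -0.2206, 0.0497]
ee_rot: [-0.001, 0.44, 0.898, 0.0]
wrist_force: [-0.4, 0.3, 0.5]
finger_gap: 0.002
gripper_force: 0.0
time_s: 25.55
eef_pos: [0.5432, -0.214, 0.0509]
ee_rot: [0.0, 0.44, 0.898, -0.0]
wrist_force: [0.0, 0.1, -0.3]
finger_gap: -0.002
gripper_force: 0.0
t 25.55 pos [ 0.5432 -0.214   0.0509] toolx yaw 0.6602 tz [ 0.001 -0.    -1.   ]
box coords -0.0003 -0.0896 F [ 0.03  0.13 -0.27] units to centre [0.598 0.002 0.339] gap -0.0023421246058735823
time_s: 25.8
eef_pos: [0.5423, -0.2129, 0.0503]
ee_rot: [-0.0, 0.44, 0.898, -0.0]
wrist_force: [0.3, -0.6, 0.5]
finger_gap: -0.003
gripper_force: 0.0
time_s: 26.05
eef_pos: [0.5413, -0.2116, 0.0503]
ee_rot: [-0.0, 0.44, 0.898, 0.0]
wrist_force: [0.8, 0.1, 0.8]
finger_gap: 0.002
gripper_force: 0.0
t 26.05 pos [ 0.5413 -0.2116  0.0503] toolx yaw 0.6601 tz [-0.  0. -1.]
box coords -0.0004 -0.0866 F [0.78 0.14 0.78] units to centre [0.577 0.003 0.335] gap 0.002181041456177352
```

```bash
python3 -m inch '[[[-0.1,0,0],[0,0,0]],[[-0.1,0,-0.4],[0,0,0]],[[-0.1,0,-0.8],[0,0,0]],[[-0.1,0,-1],[0,0,0]],[[-0.1,0,-1],[0,0,0]],[[-0.1,0,-1],[0,0,0]]]'; python3 -c "
from h import *;print(hand_in())"
```

```text
time_s: 26.8
eef_pos: [0.5506, -0.2239, 0.1995]
ee_rot: [-0.0, 0.44, 0.898, 0.0]
wrist_force: [0.4, -0.4, -0.5]
finger_gap: 0.001
gripper_force: 0.0
the job is handed in; nothing more can be done
None
```

I pressed the lid home with all four clips open, snapped all four clips shut, and handed in at about 27 s; no measured force exceeded about 28 N, and the bystanders stand where they were in the last picture.

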